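# Back out the captive lock screw and run the coaster carriage out

### The job

The coaster carriage of the finishing jig is locked by the knurled spring-loaded captive screw on the metal tower. Pull the screw up against its spring until its thread can catch, without forcing the thread, and screw it counter-clockwise (seen from above) fully home so that it stays up by itself when let go; then slide the carriage by its handle all the way to the end away from the tower. Leave the other things on the table where they are, and let go.

Things in the scene. Friction and masses are not known exactly. Their poses are not given: they have to be found in the camera images.
- jig: fixed plywood board of the jig, 170 (x) x 370 (y) x 12 mm. Origin: centre of its underside, on the table; z up. The carriage runs along its +y. The grey metal tower (64 x 44 mm, top 76 mm over the table) stands at the jig's (0, -130 mm), where the screw's vertical axis is. A thread ring sits unseen inside the tower; it yields 1 mm per 20 N and must never be loaded with more than 16 N.
- screw: the captive screw in the tower; origin on its axis, 30 mm above the table when down, 67 mm below the knob's middle. From a turn of about 0.8 on the thread holds it up when let go; it sinks up to 2 mm by the play. If turned past the mouth without being pulled up in it, it passes below the thread and drops when let go: turn it back then.
- knob (a point): middle of the screw's round knurled steel knob, on its axis: 28 mm diameter, 26 mm high (13 above and below this point), a dark slot across its top. With the screw down this point is 97 mm above the table, the knob's underside 8 mm above the tower's top; below it is a 12 mm neck.
- lift (a joint): screw pulled up, m; 0 = down (start). Spring: 4 N at 0 plus 0.18 N per mm, weight 1 N. The lift at which it meets the thread ring differs every time, 4 to 22 mm: feel for it. There the ring's blind underside stops it; only in the mouth of the thread can it be pulled about 7 mm higher, to the thread's upper flank. Home it rests about 8 to 10 mm above the first meeting.
- turn (a joint): turn of the screw, rad, counter-clockwise from above is positive. Starts at -0.65 to -0.2; the mouth of the thread lies at turns of about 0.0 to 0.25; beyond 0.45 the screw runs up the thread, 2.5 mm per rad, 1 mm axial play; fully home stop at 2.0. Friction 0.05 N m; it stays at the turn where it is left, also while down.
- carriage (a joint): how far the carriage has slid along the jig's +y, m; 0 = locked at the tower end (start), 0.10 = stop at the other end. While the screw is down its tip sits in a notch of the carriage and blocks it (about 2 mm rattle); it is free when the lift is over 8 mm. Friction about 1.2 N.
- handle (a point): on the wooden upright grip plate of the carriage: 12 mm thick along the jig's y, 50 mm long along its x, standing 46 mm over the carriage, its top 14 mm above this point, which is 56 mm above the table in the middle of the plate. At the start it lies at the jig's (0, 39 mm). The carriage bears a coaster between this grip and the tower.
- can: bystander: tin of wood stain, yellow, 106 mm diameter, 123 mm high; origin at the centre of its underside
- coasters: bystander: stack of plain wooden coasters, 92 x 92 x 25 mm; origin at the centre of its underside
- lidplate: bystander: round tin lid, 110 mm diameter, 8 mm high, lying flat; origin at the centre of its underside
- paintbrush: bystander: wooden brush lying flat between the jig and the robot, to the robot's right

How it is judged:
By the outcome, as a careful person would: the job done as asked, in the order asked, and still so for the second after the job is handed in, with the robot touching nothing.
It also fails if it takes over 67 s, if anything falls off the work surface, if the arm or the gripper's body presses on something with over 40 N, if the wrist force passes 120 N, or if a joint passes its speed limit or range.

### The arm

A 7-joint arm with a two-finger parallel gripper is mounted at the origin on the work surface. World frame = base frame: x ahead of the robot, y to its left, z up, the work surface at z = 0. Lengths are in mm, angles in degrees, forces in N, time in s.
With the tool pointing down it reaches from about 425 to 950 mm from the base axis. Payload 4.7 kg.
Tool frame: the origin (TCP) lies midway between the tips of the shut fingers; the grasp point (between the pads) lies 19 mm behind it; z points along the fingers, y is the line along which they close (so a half turn about z gives the same grasp; the last joint's range is limited). The gripper opens to 87 mm and grips with 3 to 60 N. Pads are 19 mm wide; open, the fingers measure 117 mm over their backs; the gripper's body (75 mm by 190 mm) begins 51 mm behind the grasp point.
Start: joints at [69.735, 26.849, -2.785, 87.806, 1.381, 65.374, -4.715], TCP at [215.454, -639.712, 196.273] pointing down, gripper open.
Joint ranges: [-148.3, 148.3], [-19.14, 114.17], [-79.39, 73.82], [5.75, 140.21], [-59.74, 239.74], [12.07, 113.84], [-152.46, 152.46]. Speed limits (degrees/s): [147.25, 147.25, 180, 180, 180, 180, 180].

### API

Orientations are given as a 3x3 rotation matrix whose columns are the frame's x, y, z axes.
In Python, from cell import sensors, snapshot, calibration, env gives the robot as it stands.
- The arm moves only by the tool jog_arm, never from a script. Its argument "plan" is a list that holds one entry, the list of rows, each a list of 7 numbers: the shift along the world's x, y, z in units of 80 mm (1.0 is 80 mm), then the turn, a rotation vector about the world's x, y, z in units of 180 degrees (1.0 is 180 degrees), then the closure, from -1 (fully open) to 1 (shut). In form: [[[x, y, z, wx, wy, wz, jaw], ...]]. A call has exactly 10 rows; each row shifts and turns the commanded pose from where the row before left it; what a row does not reach is not made up. A row lasts 1/10 s, in which the tool goes at most 50 mm and 8.59 degrees, less where a joint would pass 70% of its speed; a pose out of reach is approached as far as the arm can. A call with a number of a shift or a turn outside -1 to 1 is refused whole. A call with a gripper value outside its range is refused whole. The fingers move at their own pace and stop on an object; "newtons" is the grip in N (left out, the last holds). Time passes only in rows, so rows that do not move let the fingers close, or fill a call up. It gives the time, the measured TCP pose, the force, the opening and the grip force at its end, in the units of the state.
- sensors.get_obs(): the state, without advancing time (a new reading comes with each control period).
- snapshot(name): name is "scene" or "top" or "wrist"; returns (picture, depth): 420x560x3 uint8, red, green, blue; 420x560 float32, mm along the optical axis (not along the pixel's ray), 0 where there is no reading.
- calibration(name): a dict with "fx", "fy", "cx", "cy" (pixels), "k1" (the pictures are not rectified: a ray, as slopes to the right and down, at radius r is drawn at 1 + k1 r^2 times it, then the intrinsics apply), "rvec" (rotation vector, rad) and "tvec" (3), from world to camera coordinates, as OpenCV has them. Camera axes: x right, y down, z forward; pixel columns grow to the right and rows downward; lengths in mm; the calibration is good to about 2 mm. A picture is of the moment at which its call begins: read the wrist's pose just before it. calibration takes no time and is no camera call; for the wrist camera it gives the pose at the moment of the call.
- env.job_done(): hands the job in; it is judged then, once.
The state is a dict: "t": time; "qpos": joint angles; "qd": joint speeds; "effort": joint torques, N m; "ee_pos": TCP position; "tcp_rot": TCP orientation; "contact_force": force on the tool from outside, world axes, zero at the start; "torque": the same for the moment, N m; "gripper_width": finger opening in mm; "grasp_force": force on a finger pad.
Only numpy, scipy, OpenCV 4.12 (cv2) and the standard library are available. Lean on these libraries where they do the work, as an engineer would, in place of code of your own. Each camera call takes 0.05 s, during which the arm holds its last target. There are 200 camera calls.

## Working session

There is one attempt and no reset: what is moved stays moved. The work goes in short steps, Python scripts to look and compute and a tool call to move; the robot and the scene stay as the last step left them, time stands still between calls to the robot, and variables do not carry over. Pictures are saved under pics/ and viewed, at most 10 in all, crops included, and the job is handed in when it is done.

Besides the shell and the picture viewer there is one more tool, called after "Call:" as name(argument=value, ...) on one line, values as JSON. jog_arm: Moves the arm, as the interface text tells. Shifts and turns lie within -1 to 1; 1 stands for 80 mm of shift or 180 degrees of turn. Its arguments: {"type":"object","properties":{"plan":{"type":"array","items":{"type":"array","items":{"type":"array","items":{"type":"number"}}}},"newtons":{"type":"number"}},"required":["plan"]}

```bash
mkdir -p pics
cat > h.py <<'E'
import numpy as np, cv2
from cell import sensors, snapshot, calibration, env
def cam(n):
    c=calibration(n); R=cv2.Rodrigues(np.array(c["rvec"],float))[0]; return c,R,np.array(c["tvec"],float).ravel()
def ray(n,u,v,C=None):
    c,R,t=C or cam(n); x=(u-c["cx"])/c["fx"]; y=(v-c["cy"])/c["fy"]
    a,b=x,y
    for _ in range(20):
        s=1+c["k1"]*(a*a+b*b); a,b=x/s,y/s
    return -R.T@t, R.T@np.array([a,b,1.0])
def onz(n,u,v,z,C=None):
    o,d=ray(n,u,v,C); return o+d*(z-o[2])/d[2]
def grab(n,f):
    C=cam(n); p,d=snapshot(n); cv2.imwrite("pics/"+f,cv2.cvtColor(p,cv2.COLOR_RGB2BGR)); np.save("pics/"+f[:-4]+".npy",d); return p,d,C
E
python3 - <<'E'
from h import *
print({k:np.round(v,2) for k,v in sensors.get_obs().items()})
for n in("top","scene"):
    p,d,C=grab(n,n+"1.png"); print(n,C[0]["fx"],-C[1].T@C[2])
a=cv2.imread("pics/top1.png")
E
```

```text
{'t': np.float64(0.0), 'qpos': array([69.74, 26.9 , -2.78, 87.87,  1.38, 65.37, -4.72]), 'qd': array([-0.03,  0.02,  0.01, -0.03,  0.02, -0.05,  0.02]), 'effort': array([-0.000e+00, -5.080e+01, -8.000e-02, -2.362e+01, -6.000e-02,
        4.000e-02,  0.000e+00]), 'ee_pos': array([ 215.18, -639.09,  195.18]), 'tcp_rot': array([[ 0.95,  0.32, -0.  ],
       [ 0.32, -0.95,  0.  ],
       [-0.  , -0.  , -1.  ]]), 'contact_force': array([-0.16, -0.07,  0.15]), 'torque': array([-0.01, -0.01,  0.  ]), 'grasp_force': np.float64(0.0), 'gripper_width': np.float64(87.05)}
top 380.82496210464 [ 412.46969797   12.53352132 1016.75873576]
scene 504.0592312127753 [1336.08612769  594.4979822  1057.28491562]
```

View pics/top1.png

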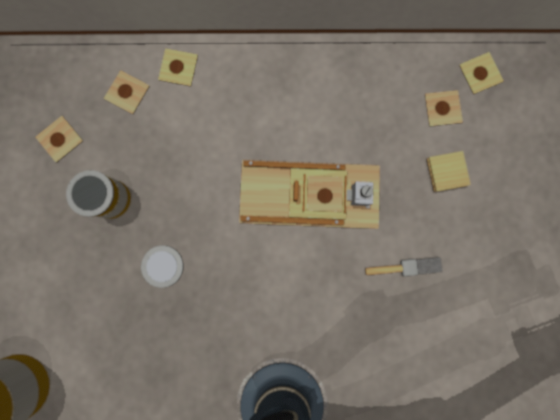

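View pics/scene1.png

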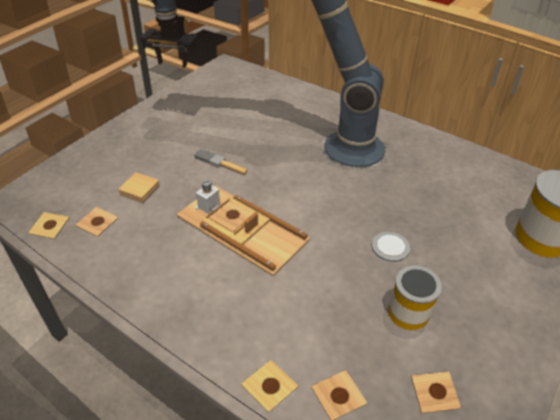

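The top view shows the jig at px x 240–380, y 162–228, with its +y to the image left. The tower is at about (364,194), the knob at about (366,190) and the grip plate at about (297,191). Next I'll measure them with depth and an enlarged crop.

Run:
```python
from h import *
C=cam("top"); d=np.load("pics/top1.npy"); c,R,t=C
def P(u,v):
    o,r=ray("top",u,v,C); return o+r*d[v,u]
W=np.array([[P(u,v) for u in range(225,395)] for v in range(150,240)])
H=W[...,2]
for lo,hi,nm in((95,125,"knob"),(66,84,"tower"),(60,84,"tw/handle")):
    m=((H>lo)&(H<hi)).astype(np.uint8); n,l,s,ce=cv2.connectedComponentsWithStats(m)
    for i in range(1,n):
        if s[i,4]>8: q=W[l==i]; print(nm,s[i],ce[i]+[225,150],q.mean(0).round(1),np.median(q,0).round(1),q.min(0).round(1),q.max(0).round(1), cv2.minAreaRect(q[:,:2].astype(np.float32)))
b=((H>7)&(H<60)).astype(np.uint8); q=W[b>0]; print(cv2.minAreaRect(q[:,:2].astype(np.float32)))
a=cv2.imread("pics/top1.png")[155:235,235:390]; b=cv2.imread("pics/scene1.png")[170:280,170:320]
a=cv2.resize(a,(775,400),interpolation=cv2.INTER_CUBIC);cv2.imwrite("pics/c1.png",a)
# yaw from board edges: jig corners at z=12
```

```text
knob [135  35  13  13 121] [366.27272727 190.96694215] [ 536.7 -206.4  109.2] [ 536.5 -205.8  110.2] [ 523.3 -220.4   95.3] [ 551.8 -194.   114.1] ((537.3479614257812, -207.34844970703125), (26.970684051513672, 27.421375274658203), 62.894100189208984)
tower [69 31  5 20 95] [295.97894737 190.25263158] [544.8 -39.3  71.1] [545.1 -39.2  71.3] [520.3 -44.7  67.3] [568.4 -34.   75.7] ((544.33740234375, -39.332542419433594), (10.359977722167969, 48.1309700012207), 89.4317398071289)
tower [129  32  19  23 265] [362.14716981 193.38113208] [ 535.2 -203.8   76.7] [ 528.9 -200.7   76.9] [ 509.5 -229.4   66.7] [ 564.7 -184.6   81.6] ((537.498291015625, -207.40574645996094), (43.68681335449219, 54.11482620239258), 87.37366485595703)
tw/handle [69 31  5 20 97] [295.97938144 190.41237113] [544.4 -39.3  71. ] [544.7 -39.2  71.1] [520.3 -44.7  64.3] [568.4 -34.   75.7] ((544.3369750976562, -39.3823356628418), (10.504772186279297, 48.10435485839844), 89.72496032714844)
tw/handle [129  32  19  23 290] [361.75862069 193.6137931 ] [ 534.8 -203.    75.5] [ 528.9 -199.4   76.6] [ 509.5 -229.4   60.3] [ 564.7 -184.6   81.6] ((537.3903198242188, -207.4183349609375), (43.70206069946289, 54.45637512207031), 86.77338409423828)
((536.4976806640625, -80.56600952148438), (200.94448852539062, 379.93035888671875), 0.3312912583351135)
```

View pics/c1.png

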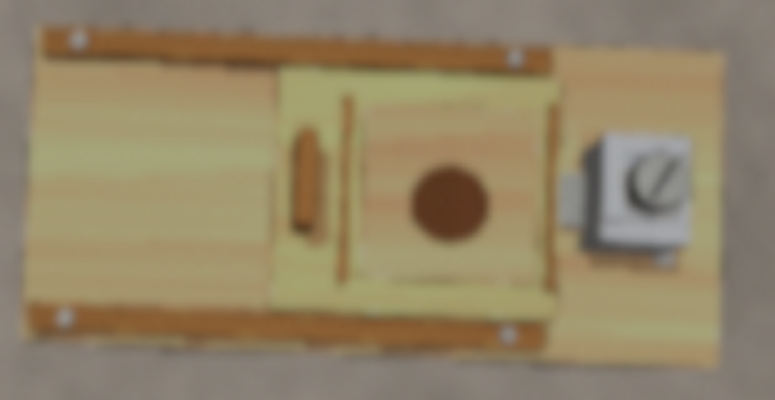

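The crop shows the knob at (657,182) and the grip plate at (306,180). Board yaw is about -2.3°, with the knob near world (537,-207) and the handle near (544,-39). Next I'll move above the knob.

Call:
jog_arm(plan=[[[0.36, 0.48, 0, 0, 0, -0.022, -1], [0.36, 0.48, 0, 0, 0, -0.022, -1], [0.36, 0.48, 0, 0, 0, -0.022, -1], [0.36, 0.48, 0, 0, 0, -0.022, -1], [0.36, 0.48, 0, 0, 0, -0.022, -1], [0.36, 0.48, 0, 0, 0, -0.022, -1], [0.36, 0.48, 0, 0, 0, -0.022, -1], [0.36, 0.48, 0, 0, 0, -0.022, -1], [0.36, 0.48, 0, 0, 0, -0.022, -1], [0.36, 0.48, 0, 0, 0, -0.022, -1]]])

```text
t: 1.1
ee_pos: [504.0, -254.0, 196.1]
tcp_rot: [[0.933, -0.361, -0.0], [-0.361, -0.933, -0.0], [-0.0, 0.0, -1.0]]
contact_force: [0.4, -1.1, 0.7]
gripper_width: 87.1
grasp_force: 0.0
```

Call:
jog_arm(plan=[[[0.1, 0.15, 0, 0, 0, 0, -1], [0.1, 0.15, 0, 0, 0, 0, -1], [0.1, 0.15, 0, 0, 0, 0, -1], [0.1, 0.15, 0, 0, 0, 0, -1], [0.02, 0, 0, 0, 0, 0, -1], [0, 0, 0, 0, 0, 0, -1], [0, 0, 0, 0, 0, 0, -1], [0, 0, 0, 0, 0, 0, -1], [0, 0, 0, 0, 0, 0, -1], [0, 0, 0, 0, 0, 0, -1]]])

```text
t: 2.1
ee_pos: [536.8, -208.1, 196.3]
tcp_rot: [[0.933, -0.359, 0.0], [-0.359, -0.933, -0.0], [0.0, 0.0, -1.0]]
contact_force: [0.1, -0.8, 0.1]
gripper_width: 86.8
grasp_force: 0.0
```

Run:
```python
from h import *
s=sensors.get_obs(); print({k:np.round(s[k],2) for k in("t","qpos","ee_pos","tcp_rot","contact_force")})
p,d,C=grab("wrist","w1.png"); print(-C[1].T@C[2], C[1])
```

```text
{'t': np.float64(2.1), 'qpos': array([ 23.49,  17.92,  -8.18, 101.38,   2.89,  60.9 , -96.74]), 'ee_pos': array([ 536.84, -208.14,  196.32]), 'tcp_rot': array([[ 0.93, -0.36,  0.  ],
       [-0.36, -0.93, -0.  ],
       [ 0.  ,  0.  , -1.  ]]), 'contact_force': array([ 0.13, -0.8 ,  0.13])}
[ 609.07559097 -236.47222462  384.6102159 ] [[-3.59479522e-01 -9.33152608e-01  8.27167493e-04]
 [-8.95991340e-01  3.45411232e-01  2.79088873e-01]
 [-2.60718223e-01  9.95855998e-02 -9.60264920e-01]]
```

View pics/w1.png

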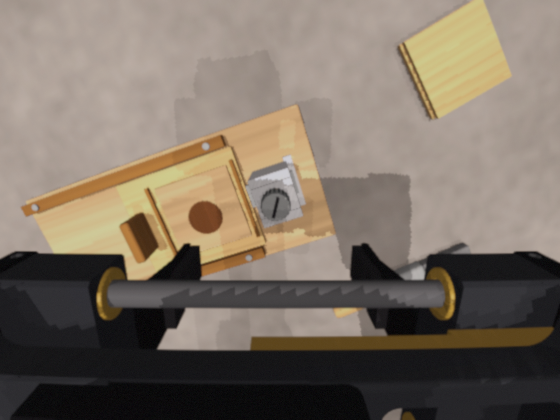

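The wrist view shows the knob's top circle at about (275,204) with its slot. I'll cast that onto z=110.

Run:
```python
from h import *
C=cam("wrist"); d=np.load("pics/w1.npy"); c,R,t=C
g=cv2.cvtColor(cv2.imread("pics/w1.png"),cv2.COLOR_BGR2GRAY)
P=np.array([[(lambda o,r:o+r*d[v,u])(*ray("wrist",u,v,C)) for u in range(235,320)] for v in range(150,240)])
m=(P[...,2]>103)&(P[...,2]<120); q=P[m]; vv,uu=np.nonzero(m)
print(len(q),q.mean(0),np.median(q,0),uu.mean()+235,vv.mean()+150)
(u,v),r=cv2.minEnclosingCircle(np.c_[uu+235,vv+150].astype(np.float32)); print(u,v,r,onz("wrist",u,v,110,C),onz("wrist",275,204,110,C))
h=(P[...,2]>62)&(P[...,2]<82);q=P[h];print("tower",cv2.minAreaRect(q[:,:2].astype(np.float32)),np.median(q[:,2]))
cr=cv2.resize(cv2.imread("pics/w1.png")[160:250,225:325],(800,600) if 0 else (660,594),interpolation=cv2.INTER_CUBIC);cv2.imwrite("pics/w1c.png",cr)
```

```text
693 [ 539.8544708  -209.83192562  109.23051093] [ 539.86267207 -209.81225057  109.5334104 ] 275.35786435786434 205.62770562770564
275.26470947265625 205.61764526367188 15.2464599609375 [ 540.12438055 -209.84201652  110.        ] [ 541.66330925 -210.17147135  110.        ]
tower ((538.8605346679688, -209.39955139160156), (44.019813537597656, 54.286888122558594), 87.22489166259766) 75.66774889518175
```

View pics/w1c.png

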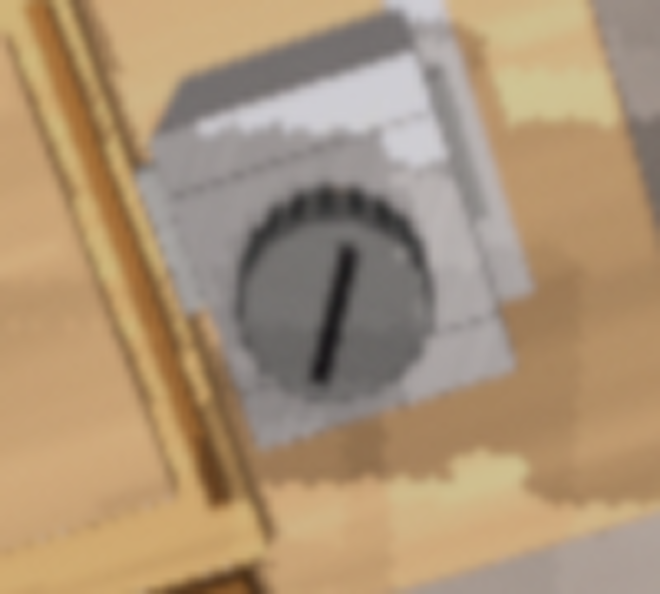

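Knob estimate is (539,-209), combining both views. I'll descend around it with the fingers open, then grip.

Call:
jog_arm(plan=[[[0.025, -0.019, -0.2, 0, 0, 0, -1], [0, 0, -0.3, 0, 0, 0, -1], [0, 0, -0.25, 0, 0, 0, -1], [0, 0, -0.2, 0, 0, 0, -1], [0, 0, -0.2, 0, 0, 0, -1], [0, 0, -0.15, 0, 0, 0, -1], [0, 0, -0.1, 0, 0, 0, -1], [0, 0, 0, 0, 0, 0, -1], [0, 0, 0, 0, 0, 0, -1], [0, 0, 0, 0, 0, 0, -1]]])

```text
t: 3.15
ee_pos: [539.7, -209.4, 85.1]
tcp_rot: [[0.934, -0.358, 0.002], [-0.358, -0.934, -0.001], [0.002, -0.0, -1.0]]
contact_force: [-0.1, -0.5, 0.5]
gripper_width: 86.7
grasp_force: 0.0
```

Call:
jog_arm(plan=[[[0, 0, 0, 0, 0, 0, 1], [0, 0, 0, 0, 0, 0, 1], [0, 0, 0, 0, 0, 0, 1], [0, 0, 0, 0, 0, 0, 1], [0, 0, 0, 0, 0, 0, 1], [0, 0, 0, 0, 0, 0, 1], [0, 0, 0, 0, 0, 0, 1], [0, 0, 0, 0, 0, 0, 1], [0, 0, 0, 0, 0, 0, 1], [0, 0, 0, 0, 0, 0, 1]]], newtons=10)

```text
t: 4.15
ee_pos: [539.0, -209.2, 84.3]
tcp_rot: [[0.934, -0.358, -0.0], [-0.358, -0.934, -0.0], [0.0, 0.0, -1.0]]
contact_force: [0.0, -0.0, 0.1]
gripper_width: 15.4
grasp_force: 0.0
```

The opening is 15 mm, less than the knob's 28 mm, so something is off. I'll look.

Run:
```python
from h import *
s=sensors.get_obs(); print({k:np.round(s[k],2) for k in("t","gripper_width","grasp_force","ee_pos","contact_force")})
p,d,C=grab("wrist","w2.png"); p2,d2,C2=grab("scene","s2.png")
a=cv2.cvtColor(p[120:380,130:430],cv2.COLOR_RGB2BGR); b=cv2.resize(cv2.cvtColor(p2[130:290,140:340],cv2.COLOR_RGB2BGR),(450,360))
cv2.imwrite("pics/w2c.png",np.hstack([cv2.resize(a,(346,300)),cv2.resize(b,(375,300))]))
```

```text
{'t': np.float64(4.15), 'gripper_width': np.float64(15.37), 'grasp_force': np.float64(0.0), 'ee_pos': array([ 539.04, -209.23,   84.26]), 'contact_force': array([ 0.01, -0.01,  0.05])}
```

View pics/w2c.png

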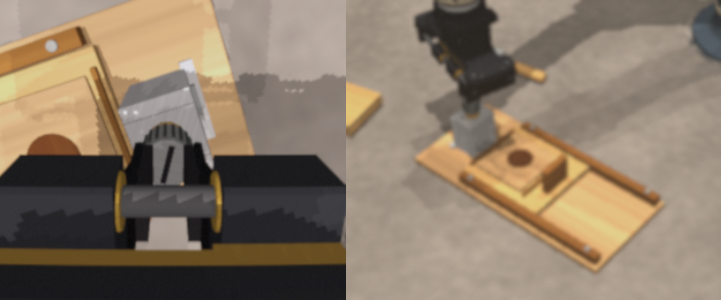

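Left half: the knob with its slot is visible just in front of the nearly shut fingers, at about crop (165,160). It may not be between the pads, so I'll measure it against the fingertips.

Run:
```python
from h import *
C=cam("wrist"); d=np.load("pics/w2.npy"); c,R,t=C
s=sensors.get_obs(); T=np.array(s["tcp_rot"]); e=np.array(s["ee_pos"])
vv,uu=np.mgrid[215:340:2,220:330:2]
L=[]
for u,v in zip(uu.ravel(),vv.ravel()):
    if d[v,u]>0:
        o,r=ray("wrist",u,v,C); L.append(np.r_[u,v,o+r*d[v,u]])
L=np.array(L); Q=(L[:,2:]-e)@T   # tool frame
for lo,hi in((70,84),(84,100),(100,107),(107,114),(114,125),(125,150)):
    m=(L[:,4]>lo)&(L[:,4]<hi); 
    if m.any(): print(lo,hi,m.sum(),"world",L[m,2:4].min(0).round(1),L[m,2:4].max(0).round(1),"tool",Q[m,:2].min(0).round(1),Q[m,:2].max(0).round(1),"px",L[m,:2].min(0),L[m,:2].max(0))
cv2.imwrite("pics/w2d.png",cv2.resize(cv2.imread("pics/w2.png")[200:350,190:370],(720,600),interpolation=cv2.INTER_CUBIC))
```

```text
70 84 389 world [ 511.4 -231.7] [ 566. -188.] tool [-18.9 -28.6] [18.5 27.9] px [232. 215.] [314. 265.]
84 100 72 world [ 538.9 -223.7] [ 553.2 -198.5] tool [  4. -13.] [14.1 13.6] px [254. 227.] [296. 243.]
100 107 44 world [ 544.1 -222.6] [ 553.3 -200.3] tool [  6.9 -12.3] [14.4 10.6] px [254. 235.] [292. 245.]
107 114 282 world [ 525.8 -229.3] [ 555.8 -199.4] tool [-12.2 -14.9] [13.4 17. ] px [248. 239.] [304. 279.]
114 125 87 world [ 535.9 -229.4] [ 556.1 -199.2] tool [ -6.  -15.5] [12.7 16.8] px [246. 245.] [306. 279.]
125 150 250 world [ 536.  -230.5] [ 556.7 -197.7] tool [ -0.1 -17. ] [12.8 18.3] px [238. 253.] [312. 279.]
```

View pics/w2d.png

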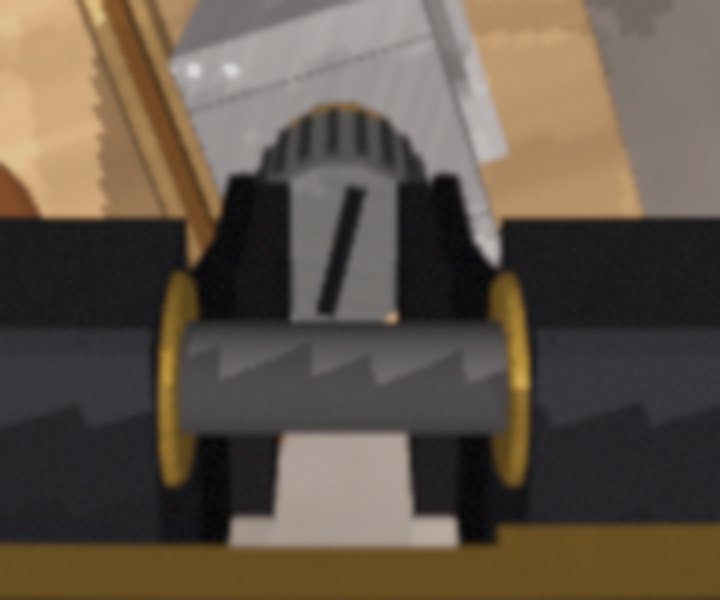

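Run:
```python
from h import *
C=cam("wrist"); d=np.load("pics/w2.npy")
s=sensors.get_obs(); T=np.array(s["tcp_rot"]); e=np.array(s["ee_pos"])
for v in (246,252,262,272):
    for u in range(240,312,4):
        o,r=ray("wrist",u,v,C); p=o+r*d[v,u]; q=(p-e)@T; print(v,u,"z%.0f tx%.1f ty%.1f"%(p[2],q[0],q[1]),end=" | ")
    print()
```

```text
246 240 z25 tx-25.4 ty-30.2 | 246 244 z76 tx-4.2 ty-21.1 | 246 248 z115 tx11.9 ty-14.6 | 246 252 z115 tx12.2 ty-12.3 | 246 256 z111 tx10.5 ty-10.4 | 246 260 z112 tx10.6 ty-8.1 | 246 264 z110 tx10.0 ty-5.9 | 246 268 z109 tx9.5 ty-3.6 | 246 272 z110 tx9.8 ty-1.3 | 246 276 z109 tx9.5 ty1.0 | 246 280 z109 tx9.6 ty3.3 | 246 284 z109 tx9.6 ty5.6 | 246 288 z109 tx9.6 ty7.9 | 246 292 z111 tx10.5 ty10.0 | 246 296 z113 tx11.0 ty12.2 | 246 300 z114 tx11.8 ty14.3 | 246 304 z115 tx12.1 ty16.5 | 246 308 z75 tx-4.7 ty23.3 | 
252 240 z30 tx-29.1 ty-29.8 | 252 244 z25 tx-31.3 ty-27.0 | 252 248 z124 tx12.4 ty-13.8 | 252 252 z123 tx12.1 ty-11.7 | 252 256 z120 tx10.6 ty-9.9 | 252 260 z119 tx10.0 ty-7.8 | 252 264 z110 tx6.2 ty-5.9 | 252 268 z109 tx5.7 ty-3.7 | 252 272 z110 tx6.2 ty-1.3 | 252 276 z110 tx6.2 ty1.0 | 252 280 z111 tx6.4 ty3.3 | 252 284 z111 tx6.5 ty5.6 | 252 288 z110 tx6.1 ty7.9 | 252 292 z120 tx10.7 ty9.6 | 252 296 z120 tx10.8 ty11.7 | 252 300 z123 tx12.0 ty13.6 | 252 304 z123 tx11.9 ty15.8 | 252 308 z75 tx-9.0 ty23.4 | 
262 240 z30 tx-38.3 ty-30.1 | 262 244 z135 tx11.7 ty-14.9 | 262 248 z1
[... 268 characters left out ...]
 ty5.6 | 262 288 z109 tx-0.6 ty8.0 | 262 292 z132 tx10.6 ty8.9 | 262 296 z132 tx10.4 ty11.0 | 262 300 z133 tx11.0 ty12.9 | 262 304 z137 tx12.5 ty14.5 | 262 308 z136 tx12.3 ty16.6 | 
272 240 z145 tx11.8 ty-15.7 | 272 244 z147 tx12.4 ty-13.7 | 272 248 z146 tx12.1 ty-11.9 | 272 252 z142 tx10.1 ty-10.4 | 272 256 z143 tx10.3 ty-8.5 | 272 260 z135 tx6.2 ty-7.1 | 272 264 z110 tx-6.4 ty-6.1 | 272 268 z110 tx-6.4 ty-3.7 | 272 272 z111 tx-5.8 ty-1.4 | 272 276 z110 tx-6.7 ty1.0 | 272 280 z110 tx-6.4 ty3.3 | 272 284 z110 tx-6.6 ty5.7 | 272 288 z109 tx-6.9 ty8.1 | 272 292 z137 tx7.4 ty8.8 | 272 296 z144 tx10.9 ty10.2 | 272 300 z144 tx11.0 ty12.1 | 272 304 z145 tx11.5 ty13.8 | 272 308 z147 tx12.4 ty15.5 |
```

Run:
```python
from h import *
C=cam("wrist"); s=sensors.get_obs(); T=np.array(s["tcp_rot"]); e=np.array(s["ee_pos"])
for f in("w1","w2"):
    d=np.load(f"pics/{f}.npy"); L=[]
    for v in range(215,330,1):
        for u in range(150,410,1):
            if 0<d[v,u]<330:
                o,r=ray("wrist",u,v,C); q=(o+r*d[v,u]-e)@T
                if abs(q[1])<62 and abs(q[0])<14: L.append(np.r_[u,v,q])
    L=np.array(L)
    for sg in(-1,1):
        M=L[np.sign(L[:,3])==sg]; 
        if f=="w2": M=M[M[:,4]<-26.5]
        i=np.argsort(-M[:,4])[:6]; print(f,sg,M[i].round(1).tolist())
```

```text
w1 -1 [[267.0, 218.0, -9.6, -7.3, 90.3], [272.0, 220.0, -11.5, -2.6, 89.8], [268.0, 216.0, -7.0, -6.3, 88.1], [274.0, 220.0, -10.9, -0.7, 88.0], [270.0, 217.0, -7.9, -4.4, 87.9], [270.0, 218.0, -8.9, -4.4, 87.9]]
w1 1 [[282.0, 219.0, -11.0, 7.0, 91.5], [285.0, 217.0, -8.4, 9.8, 89.6], [280.0, 219.0, -10.1, 5.0, 88.5], [283.0, 216.0, -7.0, 7.9, 88.0], [275.0, 217.0, -7.9, 0.3, 88.0], [283.0, 218.0, -8.9, 7.9, 87.9]]
w2 -1 [[273.0, 275.0, -8.1, -0.8, -26.5], [271.0, 275.0, -8.1, -2.0, -26.5], [271.0, 269.0, -4.2, -2.0, -26.5], [271.0, 268.0, -3.6, -1.9, -26.5], [274.0, 267.0, -2.9, -0.2, -26.6], [270.0, 275.0, -8.1, -2.6, -26.6]]
w2 1 [[288.0, 257.0, 3.4, 7.9, -26.5], [278.0, 279.0, -10.8, 2.1, -26.5], [288.0, 267.0, -3.0, 8.0, -26.5], [277.0, 244.0, 11.5, 1.5, -26.5], [280.0, 267.0, -2.9, 3.3, -26.5], [282.0, 258.0, 2.8, 4.4, -26.5]]
```

The fingertips seem to end just above the knob's top. I'll rise, shut the fingers and measure where the tips really are.

Call:
jog_arm(plan=[[[0, 0, 0.25, 0, 0, 0, 1], [0, 0, 0.25, 0, 0, 0, 1], [0, 0, 0, 0, 0, 0, 1], [0, 0, 0, 0, 0, 0, 1], [0, 0, 0, 0, 0, 0, 1], [0, 0, 0, 0, 0, 0, 1], [0, 0, 0, 0, 0, 0, 1], [0, 0, 0, 0, 0, 0, 1], [0, 0, 0, 0, 0, 0, 1], [0, 0, 0, 0, 0, 0, 1]]])

```text
t: 5.25
ee_pos: [539.0, -209.2, 124.2]
tcp_rot: [[0.934, -0.358, -0.0], [-0.358, -0.934, 0.0], [-0.0, 0.0, -1.0]]
contact_force: [-0.3, 0.1, 1.6]
gripper_width: 0.4
grasp_force: 0.0
```

Run:
```python
from h import *
s=sensors.get_obs(); T=np.array(s["tcp_rot"]); e=np.array(s["ee_pos"]); print(e,s["gripper_width"])
p,d,C=grab("wrist","w3.png")
L=[]
for v in range(200,290):
    for u in range(225,325):
        if 0<d[v,u]:
            o,r=ray("wrist",u,v,C); P=o+r*d[v,u]; q=(P-e)@T; L.append(np.r_[u,v,q,P[2]])
L=np.array(L)
for v in range(200,290,6):
    m=(L[:,1]==v); M=L[m]; print(v,[(int(a[0]),round(a[4]),round(a[2]),round(a[3])) for a in M[15:90:8]])
cv2.imwrite("pics/w3d.png",cv2.resize(cv2.imread("pics/w3.png")[180:350,180:370],(670,600),interpolation=cv2.INTER_CUBIC))
```

```text
[ 539.03411184 -209.20943535  124.16588697] 0.441165885273584
200 [(240, 48, 19, -27), (248, 48, 19, -21), (256, 48, 19, -15), (264, 48, 19, -8), (272, 48, 19, -2), (280, 50, 18, 4), (288, 48, 19, 11), (296, 48, 19, 17), (304, 109, 3, 29), (312, 111, 3, 38)]
206 [(240, 102, -1, -34), (248, 48, 14, -21), (256, 48, 14, -15), (264, 48, 14, -8), (272, 48, 14, -2), (280, 48, 14, 4), (288, 49, 14, 11), (296, 47, 14, 17), (305, 108, -3, 30), (313, 112, -4, 39)]
212 [(240, 101, -7, -34), (248, 49, 8, -21), (256, 49, 8, -15), (264, 48, 9, -8), (272, 30, 14, -2), (280, 31, 14, 4), (288, 49, 8, 11), (297, 49, 8, 18), (305, 109, -9, 31), (313, 112, -10, 39)]
218 [(240, 100, -13, -34), (249, 47, 4, -21), (257, 48, 4, -14), (265, 25, 11, -7), (273, 19, 13, -1), (281, 21, 12, 5), (289, 29, 10, 11), (297, 49, 3, 18), (305, 108, -15, 31), (313, 112, -16, 39)]
224 [(240, 95, -17, -34), (248, 48, -1, -22), (256, 50, -2, -15), (264, 15, 10, -7), (272, 14, 10, -2), (280, 14, 10, 4), (288, 16, 9, 10), (296, 48, -2, 17), (304, 52, -3, 24), (312, 112, -23, 39)]
230 [(240, 94, -23, -34), (248, 104, -27, -27)
[... 1311 characters left out ...]
8, -56, 12, 7), (296, -110, 39, 6), (304, -109, 38, 9), (312, -109, 39, 11)]
272 [(240, -113, 38, -9), (248, -113, 39, -7), (256, -113, 39, -5), (264, -62, 12, -5), (272, -59, 11, -1), (280, -59, 10, 3), (288, -62, 12, 6), (296, -113, 39, 6), (305, -113, 39, 9), (313, -114, 39, 11)]
278 [(240, -116, 39, -9), (248, -116, 38, -7), (256, -116, 38, -4), (264, -68, 12, -4), (272, -64, 10, -1), (280, -64, 10, 3), (288, -67, 12, 6), (297, -116, 39, 6), (305, -117, 39, 8), (313, -116, 39, 10)]
284 [(240, -119, 38, -8), (248, -119, 38, -6), (257, -115, 36, -4), (265, -111, 34, -2), (273, -111, 34, 0), (281, -111, 34, 2), (290, -112, 34, 5), (299, -119, 38, 7), (307, -119, 38, 9), (315, -120, 39, 11)]
```

View pics/w3d.png

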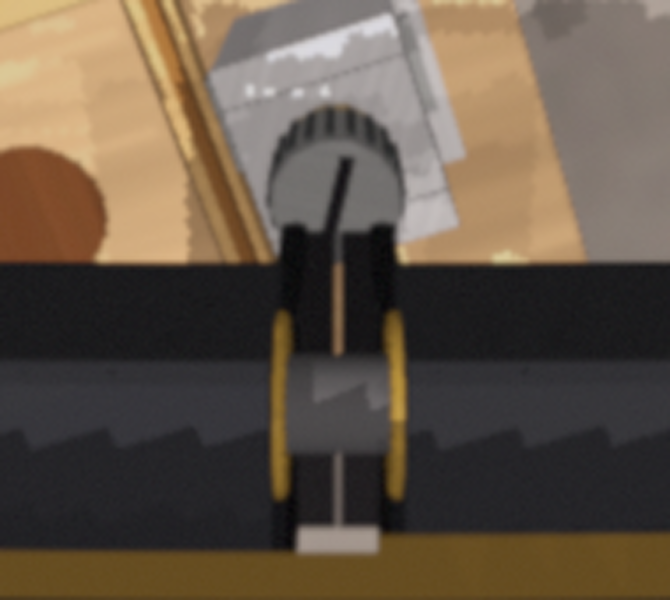

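The picture shows the shut fingertips at about crop (338,228), behind the knob. Depth puts the real tips about 29 mm behind the reported TCP, and the gripper body about 30 mm too. That explains the miss: the fingers shut above the knob. I'll open, go down with force checks to about TCP z=60, and grip.

Call:
jog_arm(plan=[[[0, 0, 0, 0, 0, 0, -1], [0, 0, 0, 0, 0, 0, -1], [0, 0, 0, 0, 0, 0, -1], [0, 0, 0, 0, 0, 0, -1], [0, 0, 0, 0, 0, 0, -1], [0, 0, 0, 0, 0, 0, -1], [0, 0, -0.1, 0, 0, 0, -1], [0, 0, -0.1, 0, 0, 0, -1], [0, 0, -0.15, 0, 0, 0, -1], [0, 0, -0.15, 0, 0, 0, -1]]])

```text
t: 6.3
ee_pos: [538.7, -209.1, 82.9]
tcp_rot: [[0.934, -0.358, -0.001], [-0.358, -0.934, 0.0], [-0.001, 0.0, -1.0]]
contact_force: [-0.1, 0.6, -0.3]
gripper_width: 72.7
grasp_force: 0.0
```

Call:
jog_arm(plan=[[[0, 0, -0.05, 0, 0, 0, -1], [0, 0, -0.05, 0, 0, 0, -1], [0, 0, -0.05, 0, 0, 0, -1], [0, 0, -0.05, 0, 0, 0, -1], [0, 0, -0.05, 0, 0, 0, -1], [0, 0, 0, 0, 0, 0, -1], [0, 0, 0, 0, 0, 0, -1], [0, 0, 0, 0, 0, 0, -1], [0, 0, 0, 0, 0, 0, -1], [0, 0, 0, 0, 0, 0, -1]]])

```text
t: 7.3
ee_pos: [539.2, -209.3, 64.5]
tcp_rot: [[0.934, -0.358, 0.0], [-0.358, -0.934, -0.0], [0.0, 0.0, -1.0]]
contact_force: [0.3, 0.2, 0.2]
gripper_width: 87.0
grasp_force: 0.0
```

Call:
jog_arm(plan=[[[0, 0, -0.025, 0, 0, 0, 1], [0, 0, -0.025, 0, 0, 0, 1], [0, 0, 0, 0, 0, 0, 1], [0, 0, 0, 0, 0, 0, 1], [0, 0, 0, 0, 0, 0, 1], [0, 0, 0, 0, 0, 0, 1], [0, 0, 0, 0, 0, 0, 1], [0, 0, 0, 0, 0, 0, 1], [0, 0, 0, 0, 0, 0, 1], [0, 0, 0, 0, 0, 0, 1]]], newtons=8)

```text
t: 8.3
ee_pos: [539.2, -209.0, 60.3]
tcp_rot: [[0.934, -0.358, 0.0], [-0.358, -0.934, 0.0], [0.0, -0.0, -1.0]]
contact_force: [0.0, 0.5, 0.1]
gripper_width: 27.9
grasp_force: 8.0
```

The knob is gripped at 27.9 mm, well centred. I'll grip firmer and lift 3 mm, which is below the earliest meeting.

Call:
jog_arm(plan=[[[0, 0, 0, 0, 0, 0, 1], [0, 0, 0, 0, 0, 0, 1], [0, 0, 0.0125, 0, 0, 0, 1], [0, 0, 0.0125, 0, 0, 0, 1], [0, 0, 0.0125, 0, 0, 0, 1], [0, 0, 0, 0, 0, 0, 1], [0, 0, 0, 0, 0, 0, 1], [0, 0, 0, 0, 0, 0, 1], [0, 0, 0, 0, 0, 0, 1], [0, 0, 0, 0, 0, 0, 1]]], newtons=45)

```text
t: 9.3
ee_pos: [539.0, -209.0, 63.2]
tcp_rot: [[0.934, -0.358, -0.0], [-0.358, -0.934, 0.0], [-0.0, -0.0, -1.0]]
contact_force: [1.3, 1.6, -6.1]
gripper_width: 27.3
grasp_force: 45.0
```

Run:
```python
from h import *
s=sensors.get_obs(); print({k:np.round(s[k],2) for k in("t","qpos","ee_pos","contact_force","torque","grasp_force")})
```

```text
{'t': np.float64(9.3), 'qpos': array([ 22.87,  26.69,  -7.63, 108.21,   4.79,  45.42, -98.31]), 'ee_pos': array([ 539.  , -209.03,   63.19]), 'contact_force': array([ 1.28,  1.58, -6.11]), 'torque': array([ 0.34, -0.41, -0.01]), 'grasp_force': np.float64(45.0)}
```

Call:
jog_arm(plan=[[[0, 0, 0.005, 0, 0, 0, 1], [0, 0, 0.005, 0, 0, 0, 1], [0, 0, 0.005, 0, 0, 0, 1], [0, 0, 0.005, 0, 0, 0, 1], [0, 0, 0, 0, 0, 0, 1], [0, 0, 0, 0, 0, 0, 1], [0, 0, 0, 0, 0, 0, 1], [0, 0, 0, 0, 0, 0, 1], [0, 0, 0, 0, 0, 0, 1], [0, 0, 0, 0, 0, 0, 1]]])

```text
t: 10.3
ee_pos: [539.0, -209.1, 64.8]
tcp_rot: [[0.934, -0.358, -0.0], [-0.358, -0.934, 0.0], [-0.0, -0.0, -1.0]]
contact_force: [1.4, 2.2, -6.7]
gripper_width: 27.3
grasp_force: 45.0
```

Call:
jog_arm(plan=[[[0, 0, 0.005, 0, 0, 0, 1], [0, 0, 0.005, 0, 0, 0, 1], [0, 0, 0, 0, 0, 0, 1], [0, 0, 0, 0, 0, 0, 1], [0, 0, 0, 0, 0, 0, 1], [0, 0, 0, 0, 0, 0, 1], [0, 0, 0, 0, 0, 0, 1], [0, 0, 0, 0, 0, 0, 1], [0, 0, 0, 0, 0, 0, 1], [0, 0, 0, 0, 0, 0, 1]]])

```text
t: 11.3
ee_pos: [539.0, -209.1, 65.5]
tcp_rot: [[0.934, -0.358, -0.0], [-0.358, -0.934, 0.0], [-0.0, -0.0, -1.0]]
contact_force: [2.1, 1.3, -12.0]
gripper_width: 27.1
grasp_force: 45.0
```

The ring is met at TCP z≈65.3 with about 5 N on it. I'll turn counter-clockwise under this light pull and feel for the force drop at the mouth.

Call:
jog_arm(plan=[[[0, 0, -0.001, 0, 0, 0.01, 1], [0, 0, 0, 0, 0, 0.01, 1], [0, 0, 0, 0, 0, 0.01, 1], [0, 0, 0, 0, 0, 0.01, 1], [0, 0, 0, 0, 0, 0.01, 1], [0, 0, 0, 0, 0, 0.01, 1], [0, 0, 0, 0, 0, 0.01, 1], [0, 0, 0, 0, 0, 0, 1], [0, 0, 0, 0, 0, 0, 1], [0, 0, 0, 0, 0, 0, 1]]])

```text
t: 12.3
ee_pos: [539.0, -208.9, 65.6]
tcp_rot: [[0.989, -0.145, -0.0], [-0.145, -0.989, 0.0], [-0.0, -0.0, -1.0]]
contact_force: [3.6, 4.1, -10.4]
gripper_width: 27.2
grasp_force: 45.0
```

Run:
```python
from h import *
s=sensors.get_obs(); print({k:np.round(s[k],2) for k in("t","ee_pos","contact_force","torque","grasp_force")}, np.degrees(np.arctan2(s["tcp_rot"][1][0],s["tcp_rot"][0][0])))
```

```text
{'t': np.float64(12.3), 'ee_pos': array([ 539.04, -208.95,   65.56]), 'contact_force': array([  3.64,   4.14, -10.4 ]), 'torque': array([ 1.08, -0.72,  0.03]), 'grasp_force': np.float64(45.01)} -8.365917964259099
```

Call:
jog_arm(plan=[[[0.002, 0.002, 0, 0, 0, 0.01, 1], [0, 0, 0, 0, 0, 0.01, 1], [0, 0, 0, 0, 0, 0.01, 1], [0, 0, 0, 0, 0, 0.01, 1], [0, 0, 0, 0, 0, 0, 1], [0, 0, 0, 0, 0, 0, 1], [0, 0, 0, 0, 0, 0, 1], [0, 0, 0, 0, 0, 0, 1], [0, 0, 0, 0, 0, 0, 1], [0, 0, 0, 0, 0, 0, 1]]])

```text
t: 13.3
ee_pos: [539.1, -208.8, 65.6]
tcp_rot: [[1.0, -0.02, -0.0], [-0.02, -1.0, 0.0], [-0.0, -0.0, -1.0]]
contact_force: [1.9, 5.2, -9.8]
gripper_width: 26.9
grasp_force: 45.0
```

Call:
jog_arm(plan=[[[0, 0.003, 0.001, 0, 0, 0.01, 1], [0, 0, 0, 0, 0, 0.01, 1], [0, 0, 0, 0, 0, 0.01, 1], [0, 0, 0, 0, 0, 0.01, 1], [0, 0, 0, 0, 0, 0, 1], [0, 0, 0, 0, 0, 0, 1], [0, 0, 0, 0, 0, 0, 1], [0, 0, 0, 0, 0, 0, 1], [0, 0, 0, 0, 0, 0, 1], [0, 0, 0, 0, 0, 0, 1]]])

```text
t: 14.3
ee_pos: [539.2, -208.7, 66.0]
tcp_rot: [[0.994, 0.107, -0.0], [0.107, -0.994, -0.0], [-0.0, 0.0, -1.0]]
contact_force: [0.6, 4.2, -7.3]
gripper_width: 27.1
grasp_force: 45.0
```

The force has fallen back to spring level, so this is likely the mouth. I'll turn 3.6° more and lift 0.6 mm to test.

Call:
jog_arm(plan=[[[0, 0.003, 0, 0, 0, 0.01, 1], [0, 0, 0, 0, 0, 0.01, 1], [0, 0, 0, 0, 0, 0, 1], [0, 0, 0, 0, 0, 0, 1], [0, 0, 0.004, 0, 0, 0, 1], [0, 0, 0.004, 0, 0, 0, 1], [0, 0, 0, 0, 0, 0, 1], [0, 0, 0, 0, 0, 0, 1], [0, 0, 0, 0, 0, 0, 1], [0, 0, 0, 0, 0, 0, 1]]])

```text
t: 15.3
ee_pos: [539.2, -208.6, 66.3]
tcp_rot: [[0.986, 0.167, 0.0], [0.167, -0.986, -0.0], [0.0, 0.0, -1.0]]
contact_force: [0.6, 4.7, -5.9]
gripper_width: 26.8
grasp_force: 45.0
```

It lifts freely, so this is the mouth. I'll pull on toward the upper flank.

Call:
jog_arm(plan=[[[0, 0.003, 0.01, 0, 0, 0, 1], [0, 0, 0.01, 0, 0, 0, 1], [0, 0, 0.01, 0, 0, 0, 1], [0, 0, 0.01, 0, 0, 0, 1], [0, 0, 0.01, 0, 0, 0, 1], [0, 0, 0, 0, 0, 0, 1], [0, 0, 0, 0, 0, 0, 1], [0, 0, 0, 0, 0, 0, 1], [0, 0, 0, 0, 0, 0, 1], [0, 0, 0, 0, 0, 0, 1]]])

```text
t: 16.3
ee_pos: [539.2, -208.5, 70.4]
tcp_rot: [[0.986, 0.167, 0.0], [0.167, -0.986, -0.0], [0.0, 0.0, -1.0]]
contact_force: [0.3, 2.5, -6.3]
gripper_width: 26.8
grasp_force: 45.0
```

Call:
jog_arm(plan=[[[0, 0.002, 0.004, 0, 0, 0, 1], [0, 0, 0.004, 0, 0, 0, 1], [0, 0, 0.004, 0, 0, 0, 1], [0, 0, 0, 0, 0, 0, 1], [0, 0, 0, 0, 0, 0, 1], [0, 0, 0, 0, 0, 0, 1], [0, 0, 0, 0, 0, 0, 1], [0, 0, 0, 0, 0, 0, 1], [0, 0, 0, 0, 0, 0, 1], [0, 0, 0, 0, 0, 0, 1]]])

```text
t: 17.3
ee_pos: [539.2, -208.4, 71.3]
tcp_rot: [[0.986, 0.167, 0.0], [0.167, -0.986, -0.0], [0.0, 0.0, -1.0]]
contact_force: [0.9, 1.4, -7.3]
gripper_width: 27.1
grasp_force: 45.0
```

Call:
jog_arm(plan=[[[0, 0.001, 0.005, 0, 0, 0, 1], [0, 0, 0.005, 0, 0, 0, 1], [0, 0, 0, 0, 0, 0, 1], [0, 0, 0, 0, 0, 0, 1], [0, 0, 0, 0, 0, 0, 1], [0, 0, 0, 0, 0, 0, 1], [0, 0, 0, 0, 0, 0, 1], [0, 0, 0, 0, 0, 0, 1], [0, 0, 0, 0, 0, 0, 1], [0, 0, 0, 0, 0, 0, 1]]])

```text
t: 18.3
ee_pos: [539.2, -208.3, 72.1]
tcp_rot: [[0.986, 0.167, 0.0], [0.167, -0.986, -0.0], [0.0, 0.0, -1.0]]
contact_force: [1.8, -0.3, -8.7]
gripper_width: 27.0
grasp_force: 45.0
```

Call:
jog_arm(plan=[[[0, 0, 0.005, 0, 0, 0, 1], [0, 0, 0, 0, 0, 0, 1], [0, 0, 0, 0, 0, 0, 1], [0, 0, 0, 0, 0, 0, 1], [0, 0, 0, 0, 0, 0, 1], [0, 0, 0, 0, 0, 0, 1], [0, 0, 0, 0, 0, 0, 1], [0, 0, 0, 0, 0, 0, 1], [0, 0, 0, 0, 0, 0, 1], [0, 0, 0, 0, 0, 0, 1]]])

```text
t: 19.3
ee_pos: [539.1, -208.2, 72.4]
tcp_rot: [[0.986, 0.167, -0.0], [0.167, -0.986, -0.0], [-0.0, 0.0, -1.0]]
contact_force: [1.7, -1.1, -11.0]
gripper_width: 27.0
grasp_force: 45.0
```

The upper flank is felt at about 72.15. I'll ease 0.6 mm into the play, then turn and watch Fz, keeping it near spring level.

Call:
jog_arm(plan=[[[0, 0, -0.0075, 0, 0, 0, 1], [0, 0, 0, 0, 0, 0.0125, 1], [0, 0, 0, 0, 0, 0.0125, 1], [0, 0, 0, 0, 0, 0.0125, 1], [0, 0, 0, 0, 0, 0.0125, 1], [0, 0, 0, 0, 0, 0.0125, 1], [0, 0, 0, 0, 0, 0.0125, 1], [0, 0, 0, 0, 0, 0.0125, 1], [0, 0, 0, 0, 0, 0, 1], [0, 0, 0, 0, 0, 0, 1]]])

```text
t: 20.3
ee_pos: [539.2, -207.9, 72.1]
tcp_rot: [[0.904, 0.428, -0.0], [0.428, -0.904, 0.0], [0.0, -0.0, -1.0]]
contact_force: [1.3, 1.4, -8.3]
gripper_width: 26.9
grasp_force: 45.0
```

Call:
jog_arm(plan=[[[0, 0, 0, 0, 0, 0.0125, 1], [0, 0, 0, 0, 0, 0.0125, 1], [0, 0, 0.001, 0, 0, 0.0125, 1], [0, 0, 0.001, 0, 0, 0.0125, 1], [0, 0, 0.001, 0, 0, 0.0125, 1], [0, 0, 0.001, 0, 0, 0.0125, 1], [0, 0, 0.001, 0, 0, 0.0125, 1], [0, 0, 0.001, 0, 0, 0.0125, 1], [0, 0, 0, 0, 0, 0, 1], [0, 0, 0, 0, 0, 0, 1]]])

```text
t: 21.3
ee_pos: [539.0, -207.6, 72.3]
tcp_rot: [[0.728, 0.686, -0.001], [0.686, -0.728, 0.001], [-0.0, -0.001, -1.0]]
contact_force: [0.2, 1.9, -9.3]
gripper_width: 27.0
grasp_force: 45.0
```

Call:
jog_arm(plan=[[[0, 0, 0.001, 0, 0, 0.0125, 1], [0, 0, 0.001, 0, 0, 0.0125, 1], [0, 0, 0.001, 0, 0, 0.0125, 1], [0, 0, 0.001, 0, 0, 0.0125, 1], [0, 0, 0.001, 0, 0, 0.0125, 1], [0, 0, 0.001, 0, 0, 0.0125, 1], [0, 0, 0.001, 0, 0, 0.0125, 1], [0, 0, 0.001, 0, 0, 0.0125, 1], [0, 0, 0, 0, 0, 0, 1], [0, 0, 0, 0, 0, 0, 1]]])

```text
t: 22.3
ee_pos: [538.7, -207.5, 72.9]
tcp_rot: [[0.48, 0.877, -0.001], [0.877, -0.48, 0.001], [0.0, -0.001, -1.0]]
contact_force: [-0.3, 2.1, -7.7]
gripper_width: 27.0
grasp_force: 45.0
```

Run:
```python
from h import *
s=sensors.get_obs(); print({k:np.round(s[k],2) for k in("t","qpos","ee_pos","contact_force","torque","grasp_force")}, np.degrees(np.arctan2(s["tcp_rot"][1][0],s["tcp_rot"][0][0])))
```

```text
{'t': np.float64(22.3), 'qpos': array([ 37.91,  28.4 , -27.72, 106.97,  17.06,  48.8 , -27.03]), 'ee_pos': array([ 538.72, -207.48,   72.85]), 'contact_force': array([-0.28,  2.08, -7.7 ]), 'torque': array([0.71, 0.04, 0.07]), 'grasp_force': np.float64(45.0)} 61.30728575931892
```

Call:
jog_arm(plan=[[[0, 0, 0.0015, 0, 0, 0.0125, 1], [0, 0, 0.0015, 0, 0, 0.0125, 1], [0, 0, 0.0015, 0, 0, 0.0125, 1], [0, 0, 0.0015, 0, 0, 0.0125, 1], [0, 0, 0.0015, 0, 0, 0.0125, 1], [0, 0, 0.0015, 0, 0, 0.0125, 1], [0, 0, 0.0015, 0, 0, 0.0125, 1], [0, 0, 0.0015, 0, 0, 0.0125, 1], [0, 0, 0, 0, 0, 0, 1], [0, 0, 0, 0, 0, 0, 1]]])

```text
t: 23.3
ee_pos: [538.4, -207.4, 73.6]
tcp_rot: [[0.186, 0.983, -0.002], [0.983, -0.186, 0.001], [0.001, -0.002, -1.0]]
contact_force: [-1.1, 3.5, -8.8]
gripper_width: 27.0
grasp_force: 45.0
```

Run:
```python
from h import *
s=sensors.get_obs(); print({k:np.round(s[k],2) for k in("t","ee_pos","contact_force","torque")}, np.degrees(np.arctan2(s["tcp_rot"][1][0],s["tcp_rot"][0][0])))
```

```text
{'t': np.float64(23.3), 'ee_pos': array([ 538.44, -207.44,   73.64]), 'contact_force': array([-1.13,  3.49, -8.83]), 'torque': array([0.88, 0.34, 0.03])} 79.3051418137537
```

Call:
jog_arm(plan=[[[0, 0.002, 0.001, 0, 0, 0.0125, 1], [0, 0, 0.001, 0, 0, 0.0125, 1], [0, 0, 0.001, 0, 0, 0.0125, 1], [0, 0, 0.001, 0, 0, 0.0125, 1], [0, 0, 0.001, 0, 0, 0.0125, 1], [0, 0, 0.001, 0, 0, 0.0125, 1], [0, 0, 0.001, 0, 0, 0.0125, 1], [0, 0, 0.001, 0, 0, 0.0125, 1], [0, 0, 0, 0, 0, 0, 1], [0, 0, 0, 0, 0, 0, 1]]])

```text
t: 24.3
ee_pos: [538.2, -207.5, 74.2]
tcp_rot: [[-0.127, 0.992, -0.002], [0.992, 0.127, 0.001], [0.001, -0.002, -1.0]]
contact_force: [-3.5, 4.7, -8.3]
gripper_width: 27.2
grasp_force: 45.0
```

Run:
```python
from h import *
s=sensors.get_obs(); print({k:np.round(s[k],2) for k in("t","ee_pos","contact_force","torque")}, np.degrees(np.arctan2(s["tcp_rot"][1][0],s["tcp_rot"][0][0])))
```

```text
{'t': np.float64(24.3), 'ee_pos': array([ 538.18, -207.49,   74.23]), 'contact_force': array([-3.49,  4.71, -8.25]), 'torque': array([1.02, 0.6 , 0.12])} 97.28121375459678
```

Call:
jog_arm(plan=[[[-0.002, 0.002, 0.001, 0, 0, 0.01, 1], [0, 0, 0.001, 0, 0, 0.01, 1], [0, 0, 0.001, 0, 0, 0.01, 1], [0, 0, 0.001, 0, 0, 0.01, 1], [0, 0, 0.001, 0, 0, 0.01, 1], [0, 0, 0.001, 0, 0, 0.01, 1], [0, 0, 0.001, 0, 0, 0.01, 1], [0, 0, 0, 0, 0, 0.01, 1], [0, 0, 0, 0, 0, 0, 1], [0, 0, 0, 0, 0, 0, 1]]])

```text
t: 25.3
ee_pos: [538.0, -207.6, 74.8]
tcp_rot: [[-0.37, 0.929, -0.002], [0.929, 0.37, 0.001], [0.001, -0.002, -1.0]]
contact_force: [-3.8, 4.4, -8.2]
gripper_width: 27.3
grasp_force: 45.0
```

Run:
```python
from h import *
s=sensors.get_obs(); print({k:np.round(s[k],2) for k in("t","ee_pos","contact_force","torque","qpos")}, np.degrees(np.arctan2(s["tcp_rot"][1][0],s["tcp_rot"][0][0])))
```

```text
{'t': np.float64(25.3), 'ee_pos': array([ 537.99, -207.56,   74.79]), 'contact_force': array([-3.82,  4.39, -8.16]), 'torque': array([1.  , 0.73, 0.03]), 'qpos': array([ 46.63,  31.19, -39.93, 106.44,  25.1 ,  51.58,  16.49])} 111.73546959452567
```

Call:
jog_arm(plan=[[[0, 0, 0.001, 0, 0, 0.01, 1], [0, 0, 0.001, 0, 0, 0.01, 1], [0, 0, 0.001, 0, 0, 0.01, 1], [0, 0, 0, 0, 0, 0, 1], [0, 0, 0, 0, 0, 0, 1], [0, 0, 0, 0, 0, 0, 1], [0, 0, 0, 0, 0, 0, 1], [0, 0, 0, 0, 0, 0, 1], [0, 0, 0, 0, 0, 0, 1], [0, 0, 0, 0, 0, 0, 1]]])

```text
t: 26.3
ee_pos: [537.9, -207.6, 75.0]
tcp_rot: [[-0.456, 0.89, -0.002], [0.89, 0.456, 0.0], [0.002, -0.002, -1.0]]
contact_force: [-3.7, 5.2, -8.0]
gripper_width: 27.1
grasp_force: 45.0
```

Run:
```python
from h import *
s=sensors.get_obs(); print({k:np.round(s[k],2) for k in("t","ee_pos","contact_force","torque")}, np.degrees(np.arctan2(s["tcp_rot"][1][0],s["tcp_rot"][0][0])))
```

```text
{'t': np.float64(26.3), 'ee_pos': array([ 537.87, -207.59,   75.  ]), 'contact_force': array([-3.71,  5.22, -8.01]), 'torque': array([1.04, 0.74, 0.03])} 117.12395304008508
```

Call:
jog_arm(plan=[[[0, 0, 0, 0, 0, 0.01, 1], [0, 0, 0, 0, 0, 0.01, 1], [0, 0, 0, 0, 0, 0.01, 1], [0, 0, 0, 0, 0, 0, 1], [0, 0, 0, 0, 0, 0, 1], [0, 0, 0, 0, 0, 0, 1], [0, 0, 0, 0, 0, 0, 1], [0, 0, 0, 0, 0, 0, 1], [0, 0, 0, 0, 0, 0, 1], [0, 0, 0, 0, 0, 0, 1]]])

```text
t: 27.3
ee_pos: [537.8, -207.6, 75.0]
tcp_rot: [[-0.538, 0.843, -0.002], [0.843, 0.538, 0.0], [0.002, -0.002, -1.0]]
contact_force: [-4.5, 4.1, -7.4]
gripper_width: 27.1
grasp_force: 45.0
```

Run:
```python
from h import *
s=sensors.get_obs(); print({k:np.round(s[k],2) for k in("t","ee_pos","contact_force","torque")}, np.degrees(np.arctan2(s["tcp_rot"][1][0],s["tcp_rot"][0][0])))
```

```text
{'t': np.float64(27.3), 'ee_pos': array([ 537.84, -207.62,   74.99]), 'contact_force': array([-4.48,  4.08, -7.38]), 'torque': array([ 1.03,  0.82, -0.01])} 122.52520480512528
```

Call:
jog_arm(plan=[[[-0.002, 0.002, 0.001, 0, 0, 0.01, 1], [0, 0, 0.001, 0, 0, 0.01, 1], [0, 0, 0.001, 0, 0, 0.01, 1], [0, 0, 0, 0, 0, 0.01, 1], [0, 0, 0, 0, 0, 0, 1], [0, 0, 0, 0, 0, 0, 1], [0, 0, 0, 0, 0, 0, 1], [0, 0, 0, 0, 0, 0, 1], [0, 0, 0, 0, 0, 0, 1], [0, 0, 0, 0, 0, 0, 1]]])

```text
t: 28.3
ee_pos: [538.0, -208.1, 75.3]
tcp_rot: [[-0.637, 0.771, -0.002], [0.771, 0.637, 0.0], [0.001, -0.001, -1.0]]
contact_force: [-4.1, 4.4, -7.7]
gripper_width: 26.9
grasp_force: 45.0
```

Run:
```python
from h import *
s=sensors.get_obs(); print({k:np.round(s[k],2) for k in("t","ee_pos","contact_force","torque")}, np.degrees(np.arctan2(s["tcp_rot"][1][0],s["tcp_rot"][0][0])))
```

```text
{'t': np.float64(28.3), 'ee_pos': array([ 537.98, -208.08,   75.34]), 'contact_force': array([-4.15,  4.41, -7.68]), 'torque': array([ 0.86,  0.72, -0.58])} 129.58216024453236
```

Torque z has jumped to -0.58 N·m, so the screw is home at its stop. I'll let go and rise.

Call:
jog_arm(plan=[[[0, 0, 0, 0, 0, -0.005, 1], [0, 0, 0, 0, 0, 0, -1], [0, 0, 0, 0, 0, 0, -1], [0, 0, 0, 0, 0, 0, -1], [0, 0, 0, 0, 0, 0, -1], [0, 0, 0, 0, 0, 0, -1], [0, 0, 0, 0, 0, 0, -1], [0, 0, 0, 0, 0, 0, -1], [0, 0, 0.1, 0, 0, 0, -1], [0, 0, 0.2, 0, 0, 0, -1]]])

```text
t: 29.3
ee_pos: [538.1, -207.4, 99.5]
tcp_rot: [[-0.628, 0.778, -0.002], [0.778, 0.628, 0.001], [0.002, -0.001, -1.0]]
contact_force: [1.2, 0.2, -0.5]
gripper_width: 84.9
grasp_force: 0.0
```

Call:
jog_arm(plan=[[[0, 0, 0.3, 0, 0, -0.04, 0], [0, 0, 0.3, 0, 0, -0.04, 0], [0, 0, 0.1, 0, 0, -0.04, 0], [0, 0, 0, 0, 0, -0.04, 0], [0, 0, 0, 0, 0, -0.04, 0], [0, 0, 0, 0, 0, -0.04, 0], [0, 0, 0, 0, 0, -0.04, 0], [0, 0, 0, 0, 0, -0.04, 0], [0, 0, 0, 0, 0, -0.04, 0], [0, 0, 0, 0, 0, -0.04, 0]]])

```text
t: 30.3
ee_pos: [539.5, -207.4, 157.2]
tcp_rot: [[0.551, 0.835, 0.002], [0.835, -0.551, -0.0], [0.001, 0.002, -1.0]]
contact_force: [0.5, 0.4, 0.2]
gripper_width: 43.4
grasp_force: 0.0
```

Run:
```python
from h import *
s=sensors.get_obs(); print({k:np.round(s[k],2) for k in("t","qpos","ee_pos","contact_force")}, np.degrees(np.arctan2(s["tcp_rot"][1][0],s["tcp_rot"][0][0])))
for n in("wrist","top"):
    p,d,C=grab(n,n+"4.png"); 
    W=[]
    for v in range(0,420,2 if n=="wrist" else 1):
        for u in range(0,560,2 if n=="wrist" else 1):
            if d[v,u]>0:
                o,r=ray(n,u,v,C); P=o+r*d[v,u]
                if abs(P[0]-540)<22 and abs(P[1]+208)<22 and 90<P[2]<140: W.append(np.r_[u,v,P])
    W=np.array(W)
    if len(W): print(n,len(W),np.median(W,0),np.percentile(W[:,4],[50,75,90]))
```

```text
{'t': np.float64(30.3), 'qpos': array([ 40.76,  22.99, -31.02, 102.63,  13.72,  58.02, -28.95]), 'ee_pos': array([ 539.49, -207.36,  157.22]), 'contact_force': array([0.49, 0.42, 0.16])} 56.59655130837778
wrist 294 [ 274.          224.          540.35658298 -206.55937678  122.44011047] [122.44011047 123.0260487  123.44069861]
```

Wrist depth puts the knob's top at about 122.5–123, against 110 before, so the screw stays up by itself. Next is the handle.

Call:
jog_arm(plan=[[[0.007, 0.21, 0, 0, 0, -0.033, 0], [0.007, 0.21, 0, 0, 0, -0.033, 0], [0.007, 0.21, 0, 0, 0, -0.033, 0], [0.007, 0.21, 0, 0, 0, -0.033, 0], [0.007, 0.21, 0, 0, 0, -0.033, 0], [0.007, 0.21, 0, 0, 0, -0.033, 0], [0.007, 0.21, 0, 0, 0, -0.033, 0], [0.007, 0.21, 0, 0, 0, -0.033, 0], [0.007, 0.21, 0, 0, 0, -0.033, 0], [0.007, 0.21, 0, 0, 0, -0.033, 0]]])

```text
t: 31.4
ee_pos: [544.8, -38.5, 156.5]
tcp_rot: [[0.999, -0.045, 0.001], [-0.045, -0.999, 0.0], [0.001, -0.0, -1.0]]
contact_force: [0.2, -0.0, 1.2]
gripper_width: 43.4
grasp_force: 0.0
```

Run:
```python
from h import *
s=sensors.get_obs(); T=np.array(s["tcp_rot"]);e=np.array(s["ee_pos"]);print({k:np.round(s[k],2) for k in("t","qpos","ee_pos")}, np.degrees(np.arctan2(T[1][0],T[0][0])))
p,d,C=grab("wrist","w5.png"); W=[]
for v in range(0,420,2):
    for u in range(0,560,2):
        if d[v,u]>0:
            o,r=ray("wrist",u,v,C); P=o+r*d[v,u]
            if abs(P[0]-545)<60 and abs(P[1]+40)<40 and 5<P[2]<100: W.append(np.r_[u,v,P])
W=np.array(W); m=W[:,4]>66; print(cv2.minAreaRect(W[m,2:4].astype(np.float32)),np.median(W[m],0), np.percentile(W[m,2],[2,98]),np.percentile(W[m,3],[2,98]))
for y in range(-80,-5,5):
    k=(abs(W[:,3]-y)<2.5)&(abs(W[:,2]-545)<20); 
    if k.any(): print(y,np.median(W[k,4]).round(1),W[k,4].max().round(1))
```

```text
{'t': np.float64(31.4), 'qpos': array([  17.88,   18.8 ,  -22.58,  107.12,    8.61,   55.67, -101.05]), 'ee_pos': array([544.77, -38.55, 156.54])} -2.573391973092371
((547.7421875, -40.249168395996094), (11.462780952453613, 48.1377067565918), 87.41857147216797) [276.         206.         547.90120003 -40.34124634  69.66647815] [524.02010037 570.29670469] [-46.49213346 -33.82369962]
-80 29.4 30.6
-75 29.2 30.7
-70 24.4 30.0
-65 27.4 31.8
-60 25.1 31.8
-55 24.4 25.6
-50 24.3 25.6
-45 69.5 71.4
-40 70.4 71.5
-35 68.1 71.8
-30 24.0 25.8
-25 12.2 25.2
-20 11.6 13.1
-15 11.7 13.6
-10 11.7 13.0
```

Handle measured at about (547,-40), top z≈70; everything around it is under 32. I'll descend and grip lightly.

Call:
jog_arm(plan=[[[0.02, -0.018, -0.3, 0, 0, 0, 0], [0, 0, -0.35, 0, 0, 0, 0], [0, 0, -0.35, 0, 0, 0, 0], [0, 0, -0.25, 0, 0, 0, 0], [0, 0, -0.2, 0, 0, 0, 0], [0, 0, -0.12, 0, 0, 0, 0], [0, 0, -0.08, 0, 0, 0, 0], [0, 0, -0.04, 0, 0, 0, 0], [0, 0, -0.03, 0, 0, 0, 0], [0, 0, 0, 0, 0, 0, 0]]])

```text
t: 32.45
ee_pos: [546.4, -41.1, 18.4]
tcp_rot: [[0.999, -0.044, 0.001], [-0.044, -0.999, -0.0], [0.001, 0.0, -1.0]]
contact_force: [-1.5, -0.7, -0.2]
gripper_width: 43.5
grasp_force: 0.0
```

Call:
jog_arm(plan=[[[0, 0, 0, 0, 0, 0, 1], [0, 0, 0, 0, 0, 0, 1], [0, 0, 0, 0, 0, 0, 1], [0, 0, 0, 0, 0, 0, 1], [0, 0, 0, 0, 0, 0, 1], [0, 0, 0, 0, 0, 0, 1], [0, 0, 0, 0, 0, 0, 1], [0, 0, 0, 0, 0, 0, 1], [0, 0, 0, 0, 0, 0, 1], [0, 0, 0, 0, 0, 0, 1]]], newtons=10)

```text
t: 33.45
ee_pos: [546.2, -39.4, 18.2]
tcp_rot: [[0.999, -0.043, 0.0], [-0.043, -0.999, 0.002], [0.0, -0.002, -1.0]]
contact_force: [-0.1, 6.7, 1.0]
gripper_width: 11.7
grasp_force: 10.0
```

Call:
jog_arm(plan=[[[0.003, 0.07, 0, 0, 0, 0, 1], [0.006, 0.14, 0, 0, 0, 0, 1], [0.006, 0.15, 0, 0, 0, 0, 1], [0.006, 0.15, 0, 0, 0, 0, 1], [0.006, 0.15, 0, 0, 0, 0, 1], [0.006, 0.15, 0, 0, 0, 0, 1], [0.006, 0.15, 0, 0, 0, 0, 1], [0.006, 0.14, 0, 0, 0, 0, 1], [0.004, 0.08, 0, 0, 0, 0, 1], [0.001, 0.02, 0, 0, 0, 0, 1]]])

```text
t: 34.45
ee_pos: [550.8, 56.5, 18.1]
tcp_rot: [[0.999, -0.043, 0.001], [-0.043, -0.999, 0.001], [0.001, -0.001, -1.0]]
contact_force: [3.8, -0.7, -0.1]
gripper_width: 12.3
grasp_force: 10.0
```

Call:
jog_arm(plan=[[[0, 0.01, 0, 0, 0, 0, 1], [0, 0.01, 0, 0, 0, 0, 1], [0, 0, 0, 0, 0, 0, 1], [0, 0, 0, 0, 0, 0, 1], [0, 0, 0, 0, 0, 0, 1], [0, 0, 0, 0, 0, 0, 1], [0, 0, 0, 0, 0, 0, 1], [0, 0, 0, 0, 0, 0, 1], [0, 0, 0, 0, 0, 0, 1], [0, 0, 0, 0, 0, 0, 1]]])

```text
t: 35.45
ee_pos: [550.8, 56.5, 18.2]
tcp_rot: [[0.999, -0.045, 0.001], [-0.045, -0.999, 0.0], [0.001, -0.001, -1.0]]
contact_force: [5.9, 1.1, -2.3]
gripper_width: 11.9
grasp_force: 10.0
```

Call:
jog_arm(plan=[[[-0.005, 0.01, 0, 0, 0, 0, 1], [-0.005, 0.01, 0, 0, 0, 0, 1], [0, 0.01, 0, 0, 0, 0, 1], [0, 0.01, 0, 0, 0, 0, 1], [0, 0.01, 0, 0, 0, 0, 1], [0, 0, 0, 0, 0, 0, 1], [0, 0, 0, 0, 0, 0, 1], [0, 0, 0, 0, 0, 0, 1], [0, 0, 0, 0, 0, 0, 1], [0, 0, 0, 0, 0, 0, 1]]])

```text
t: 36.45
ee_pos: [550.9, 59.6, 18.2]
tcp_rot: [[0.999, -0.045, 0.003], [-0.045, -0.999, -0.0], [0.003, 0.0, -1.0]]
contact_force: [7.4, -1.3, -4.2]
gripper_width: 11.9
grasp_force: 10.0
```

Call:
jog_arm(plan=[[[0, 0.01, 0, 0, 0, 0, 1], [0, 0.01, 0, 0, 0, 0, 1], [0, 0, 0, 0, 0, 0, 1], [0, 0, 0, 0, 0, 0, 1], [0, 0, 0, 0, 0, 0, 1], [0, 0, 0, 0, 0, 0, 1], [0, 0, 0, 0, 0, 0, 1], [0, 0, 0, 0, 0, 0, 1], [0, 0, 0, 0, 0, 0, 1], [0, 0, 0, 0, 0, 0, 1]]])

```text
t: 37.45
ee_pos: [551.0, 60.5, 18.2]
tcp_rot: [[0.999, -0.046, 0.003], [-0.046, -0.999, -0.001], [0.003, 0.001, -1.0]]
contact_force: [7.1, -1.5, -3.2]
gripper_width: 11.8
grasp_force: 10.0
```

Call:
jog_arm(plan=[[[0.01, 0.015, 0, 0, 0, 0, 1], [0.01, 0.015, 0, 0, 0, 0, 1], [0, 0.01, 0, 0, 0, 0, 1], [0, 0, 0, 0, 0, 0, 1], [0, 0, 0, 0, 0, 0, 1], [0, 0, 0, 0, 0, 0, 1], [0, 0, 0, 0, 0, 0, 1], [0, 0, 0, 0, 0, 0, 1], [0, 0, 0, 0, 0, 0, 1], [0, 0, 0, 0, 0, 0, 1]]])

```text
t: 38.45
ee_pos: [550.9, 60.4, 18.1]
tcp_rot: [[0.999, -0.047, -0.001], [-0.047, -0.999, -0.005], [-0.001, 0.006, -1.0]]
contact_force: [3.2, -7.7, 1.6]
gripper_width: 11.9
grasp_force: 10.0
```

The carriage is at its stop: travel is about 100 mm and the reaction is 7.7 N. I'll let go, rise and check.

Call:
jog_arm(plan=[[[0, -0.02, 0, 0, 0, 0, 0], [0, 0, 0, 0, 0, 0, 0], [0, 0, 0, 0, 0, 0, 0], [0, 0, 0, 0, 0, 0, 0], [0, 0, 0, 0, 0, 0, 0], [0, 0, 0, 0, 0, 0, 0], [0, 0, 0.1, 0, 0, 0, 0], [0, 0, 0.3, 0, 0, 0, 0], [0, 0, 0.4, 0, 0, 0, 0], [0, 0, 0.4, 0, 0, 0, 0]]])

```text
t: 39.45
ee_pos: [550.6, 63.9, 115.4]
tcp_rot: [[0.999, -0.044, -0.001], [-0.044, -0.999, 0.0], [-0.001, -0.0, -1.0]]
contact_force: [0.5, -0.3, 0.3]
gripper_width: 43.6
grasp_force: 0.0
```

Call:
jog_arm(plan=[[[-0.1, 0.1, 0.4, 0, 0, 0, -1], [-0.3, 0.1, 0.3, 0, 0, 0, -1], [-0.4, 0, 0.1, 0, 0, 0, -1], [-0.4, 0, 0, 0, 0, 0, -1], [-0.3, 0, 0, 0, 0, 0, -1], [-0.1, 0, 0, 0, 0, 0, -1], [0, 0, 0, 0, 0, 0, -1], [0, 0, 0, 0, 0, 0, -1], [0, 0, 0, 0, 0, 0, -1], [0, 0, 0, 0, 0, 0, -1]]])

```text
t: 40.45
ee_pos: [423.8, 79.8, 177.9]
tcp_rot: [[0.999, -0.045, -0.0], [-0.045, -0.999, 0.0], [-0.0, -0.0, -1.0]]
contact_force: [-0.3, -0.3, -0.3]
gripper_width: 86.8
grasp_force: 0.0
```

Run:
```python
from h import *
s=sensors.get_obs(); print({k:np.round(s[k],2) for k in("t","ee_pos","contact_force","gripper_width")})
for n in ("top","scene"):
    p,d,C=grab(n,n+"6.png"); W=[]
    for v in range(0,420):
        for u in range(0,560):
            if d[v,u]>0:
                o,r=ray(n,u,v,C); P=o+r*d[v,u]
                if abs(P[0]-545)<45 and -250<P[1]<120 and 60<P[2]<140: W.append(np.r_[u,v,P])
    W=np.array(W)
    for nm,m in(("knob",(W[:,4]>95)&(W[:,3]<-180)),("handle",(W[:,3]>-150)&(W[:,4]<80))):
        if m.any(): print(n,nm,m.sum(),np.median(W[m],0).round(1),np.percentile(W[m,4],[50,80,95]).round(1),np.percentile(W[m,3],[2,98]).round(1))
a=cv2.imread("pics/top6.png")[100:300,150:450];b=cv2.imread("pics/scene6.png")[130:330,140:440]
cv2.imwrite("pics/f6.png",cv2.resize(np.vstack([a,b]),(450,600)))
```

```text
{'t': np.float64(40.45), 'ee_pos': array([423.77,  79.81, 177.93]), 'contact_force': array([-0.3 , -0.27, -0.3 ]), 'gripper_width': np.float64(86.8)}
top knob 132 [ 367.   191.   536.2 -205.2  123. ] [123.  124.6 125.8] [-219.3 -194.4]
top handle 96 [256.  189.  548.5  60.8  70.6] [70.6 72.5 73.8] [55.8 66. ]
scene knob 108 [ 206.   182.   542.9 -199.8  115.9] [115.9 120.8 122.5] [-216.2 -189.7]
scene handle 88 [279.5 234.  552.4  65.6  68.5] [68.5 71.3 73.3] [57.1 70.2]
```

View pics/f6.png

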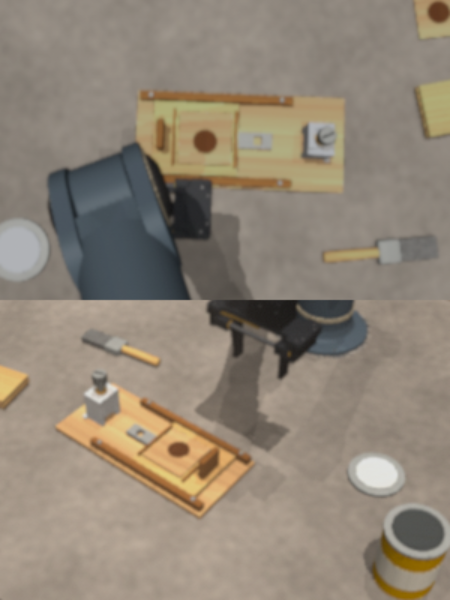

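The picture shows the carriage at the far end (handle at crop (160,135), 100 mm of travel) and the knob still up at (325,135), top z≈123. The bystanders are undisturbed and the gripper is clear. I'll hand it in.

```bash
python3 -c "
from cell import env
print(env.job_done())"
```

```text
the job is handed in; nothing more can be done
None
```

The job is handed in: the screw is home and stays up by itself (knob about 13 mm higher than at the start), the carriage is at the far stop after about 100 mm of travel, and the gripper is clear of everything; no verdict came back.

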